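# Open the chiller's filler for topping up

### The arm

A 6-joint arm with a two-finger parallel gripper is mounted at the origin on the work surface. World frame = base frame: x ahead of the robot, y to its left, z up, the work surface at z = 0. Lengths are in m, angles in rad, forces in N, time in s.
With the tool pointing down it reaches from about 0.35 to 0.775 m from the base axis. Payload 7.3 kg.
Tool frame: the origin (TCP) lies at the very end of the fingers, on their centre line; the grasp point (between the pads) lies grip_point_offset behind it (grip_point_offset is the distance from the TCP to the grasp point, in m); z points along the fingers, y is the direction in which the jaws open and shut (so a half turn about z gives the same grasp; the last joint's range is limited). The gripper opens to 92 mm and grips with 3 to 60 N. Pads are 19 mm wide; open, the fingers measure 130 mm over their backs; the gripper's body (75 mm by 190 mm) begins 47 mm behind the grasp point.
Start: joints at [-1.409, 0.342, 1.524, -0, 1.275, -0.146], TCP at [0.159, -0.5, 0.227] pointing down, gripper open.
Joint ranges: [-2.53, 2.53], [-0.77, 2.02], [0.04, 2.7], [-1, 4.14], [0.28, 2.66], [-3.11, 3.11]. Speed limits (rad/s): [2.57, 2.57, 3.14, 3.14, 3.14, 3.14].

### API

Orientations are given as [roll, pitch, yaw] about the fixed x, y, z axes, in that order (R = Rz(yaw) Ry(pitch) Rx(roll)).
In Python, from cell import * gives the robot as it stands.
- The arm moves only by the shell command python3 -m inch 'ROWS' [OPENING] [FORCE]. ROWS is JSON, a list that holds one entry, the list of rows, each a list of 4 numbers: the shift along the tool's x, y, z in mm, then the turn about the tool's z in rad. In form: [[[x, y, z, roll], ...]]. A call has 1 to 10 rows; each row shifts and turns the commanded pose from where the row before left it, along the tool's axes as they then stand; what a row does not reach is not made up. A row lasts 1/8 s, in which the tool goes at most 62.5 mm and 10.7 degrees, less where a joint would pass 70% of its speed; a pose out of reach is approached as far as the arm can. A call with a gripper value outside its range is refused whole. OPENING is the closure, from -1 (fully open) to 1 (shut), set as the call begins (- or left out, the last holds). The fingers move at their own pace and stop on an object; FORCE is the grip in N (left out, the last holds). Time passes only in rows, so rows that do not move let the fingers close. It gives the time, the measured TCP pose, the force and the opening at its end, in the units of the state.
- observe(): the state, without advancing time (a new reading comes with each control period).
- read_camera(name): name is "scene" or "top" or "wrist"; returns a dict with "img" (480x640x3 uint8, blue, green, red), "fx", "fy", "cx", "cy" (pixels), "k1" (the pictures are not rectified: a ray, as slopes to the right and down, at radius r is drawn at 1 + k1 r^2 times it, then the intrinsics apply), "eye" and "rotation" of the camera in the world; the wrist camera has in their place "T_tool_cam" (4x4, takes a point from camera to tool coordinates, whose origin is the TCP and whose axes are the flange's). Camera axes: x right, y down, z forward; pixel columns grow to the right and rows downward; lengths in m; the calibration is good to about 2 mm. A picture is of the moment at which its call begins: read the wrist's pose just before it. There is no depth.
- hand_in(): hands the job in, once; it reports no verdict.
Trained networks look in the newest picture that a camera, given by its name, has taken for a name from the list of things; names that differ only in an ending like _2 or _b are one class to them, and where a whole thing is asked for, a point or a joint stands for the part that bears it (a point fixed in the world has none). Each returns a list of dicts, best first, with "conf" (0 to 1); they miss things now and then, are a little off and sometimes report something else, mostly with a low value. They report only what shows in the picture. A call takes as long as a camera call.
- boxes_of(camera, label): "at" ([row, column] in pixels, amid what is visible of it).
- place_of(camera, label): "at" ([row, column] in pixels: a listed point, or the origin of a listed thing).
The state is a dict: "time": time; "qpos": joint angles; "qvel": joint speeds; "joint_efforts": joint torques, N m; "tool_pos": TCP position; "tool_rot": TCP orientation; "contact_force": force on the tool from outside, world axes, zero at the start; "torque": the same for the moment, N m; "opening": finger opening in m.
Only numpy, scipy, OpenCV 4.12 (cv2) and the standard library are available. Lean on these libraries where they do the work, as an engineer would, in place of code of your own. Each camera call takes 0.05 s, during which the arm holds its last target. There are 200 camera calls.

### The job

The small recirculating chiller on the bench is due a top-up: flip the cover of its filler port all the way up, unscrew the cap beneath it (about a quarter turn anticlockwise, then it lifts off) and set the cap down gently in the steel tray, lying flat with its top upwards. Leave the cover standing open, and do not knock over or push aside anything else on the bench.

Things in the scene. Friction and masses are not known exactly. Their poses are not given: they have to be found in the camera images.
- chiller: White bench-top chiller, fixed, 290 mm deep, 200 wide, 187 high. Its front faces the robot, turned up to 0.3 rad. Origin: middle of its underside, 160 mm behind the front; x points to its back, y to its left, z up. The front is upright to 100 mm, then a shoulder slopes up and back at 30 deg over 150 mm (horizontally) to the flat top; the filler port is in the middle of this shoulder.
- filler: Filler port, fixed. Origin: where the neck's axis meets the sloped panel. z: out of the panel along the neck (30 deg from vertical, leaning to the front); x: up the slope; y: chiller's left. On the panel a flange of 45 mm radius, 3 mm thick; the neck, 34 mm across, ends 32 mm out. Two hinge cheeks at x = 48 to 64 mm, |y| = 15 to 22 mm, 52 mm high; else the panel is bare.
- cover_hinge (a point): Middle of the cover's hinge axis, at (56, 0, 45) mm in the filler's axes; the axis runs along the filler's y.
- tab (a point): Grip point in the cover's thumb tab. The cover is a black disc, 68 mm across, just above the cap; opposite the hinge it has the tab, 22 mm wide (along filler y), 6 mm thick, reaching 68 mm from the disc's centre. This point: mid-thickness, 12 mm inside the tab's end, 112 mm from the hinge axis; shut, at (-56, 0, 45) mm in filler axes. Pinched by its sides, the tab can turn between the pads.
- cover (a joint): Angle of the cover, rad: 0 shut, parallel to the panel; grows as the tab swings up and back over the hinge; stop at 2.2. Stiff hinge (0.07 Nm, under 1 N at the tab): it stays where it is left.
- cap_center (a point): Centre of the black ribbed screw cap, 52 mm across, 26 high, 35 g, open below; z: axis, out of its top. Screwed on, it is at (0, 0, 23) mm in filler axes (top 36 mm, underside 10 mm above the panel). Coarse quarter-turn thread, only rubbing: turned anticlockwise (seen from outside) it is free after 60 to 75 deg and up to 140 deg, then lifts straight off. Clockwise it meets a stop.
- tray: Shallow steel tray, loose, 0.45 kg, 200 mm (x) by 150 mm (y) outside, rim 22 mm high, wall and floor 3 mm. Origin: centre of its underside. It stands to the left or to the right of the chiller's front.
- multimeter: Bystander: grey multimeter lying on the bench, 175 x 85 x 45 mm, on the other side from the tray. Origin: centre of its underside.
- funnel: Bystander: white plastic funnel standing mouth down, 90 mm across, 95 mm high, between robot and chiller. Origin: centre of its underside.
- goggles: Bystander: clear safety glasses, 130 x 150 x 45 mm, between robot and chiller. Origin: at the bench, middle of the front.
- beaker: Bystander: glass beaker, 72 mm across, 98 mm high, beside the chiller on the left. Origin: centre of its underside.
- amber_bottle: Bystander: amber reagent bottle, 86 mm across, 190 mm high, beside the chiller on the left. Origin: centre of its underside.
- white_bottle: Bystander: white bottle with a black cap, 80 mm across, 175 mm high, beside the chiller on the right. Origin: centre of its underside.
- boss_head: Bystander: steel clamp boss with two screws, 50 x 76 x 24 mm, beside the chiller on the right. Origin: centre of its underside.

How it is judged:
By the outcome, as a careful person would: the job done as asked, in the order asked, and still so for the second after the job is handed in, with the robot touching nothing.
It also fails if it takes over 61 s, if anything falls off the work surface, if the arm or the gripper's body presses on something with over 40 N, if the wrist force passes 120 N, or if a joint passes its speed limit or range.

## Working session

There is one attempt and no reset: what is moved stays moved. The work goes in short steps, Python scripts to look and compute and a shell command to move; the robot and the scene stay as the last step left them, time stands still between calls to the robot, and variables do not carry over. Pictures are saved under pics/ and viewed, about 8 in all and at most 12, crops included, and the job is handed in when it is done.

```bash
ls; mkdir -p pics; cat > h.py <<'E'
from cell import *
import numpy as np, cv2
from scipy.spatial.transform import Rotation as R
def ray(c,px,pose=None):
    u=(px[1]-c["cx"])/c["fx"]; v=(px[0]-c["cy"])/c["fy"]
    r=np.hypot(u,v); s=r
    for _ in range(20): s=r/(1+c["k1"]*s*s)
    f=s/r if r>0 else 1
    d=np.array([u*f,v*f,1.])
    if "eye" in c: e=np.array(c["eye"]);Rm=np.array(c["rotation"])
    else:
        T=np.array(c["T_tool_cam"]);p,o=pose;Rt=R.from_euler('xyz',o).as_matrix()
        e=np.array(p)+Rt@T[:3,3];Rm=Rt@T[:3,:3]
    d=Rm@d; return e,d/np.linalg.norm(d)
def atz(r,z): e,d=r; return e+d*(z-e[2])/d[2]
def tri(rs):
    A=0;b=0
    for e,d in rs: P=np.eye(3)-np.outer(d,d);A=A+P;b=b+P@e
    x=np.linalg.solve(A,b); return x,[np.linalg.norm((np.eye(3)-np.outer(d,d))@(x-e)) for e,d in rs]
E
cat > a.py <<'E'
from h import *
np.set_printoptions(precision=3,suppress=True)
print(observe())
C={}
for n in("scene","top"):
    C[n]=read_camera(n);cv2.imwrite(f"pics/{n}0.png",C[n]["img"]);print(n,C[n]["eye"])
for l in ["chiller","filler","cover_hinge","tab","cap_center","tray","multimeter","funnel","goggles","beaker","amber_bottle","white_bottle","boss_head"]:
    rs=[]
    for n in C:
        q=place_of(n,l)
        for k in q[:2]:
            print(l,n,np.array(k["at"]),round(k["conf"],2),atz(ray(C[n],k["at"]),0))
        if q: rs.append(ray(C[n],q[0]["at"]))
    if len(rs)==2: print("   tri",*tri(rs))
try: print(grip_point_offset)
except Exception as e: print(e)
E
python3 a.py
```

```text
pics
{'time': 0.0, 'qpos': array([-1.409,  0.343,  1.525, -0.   ,  1.275, -0.146]), 'qvel': array([-0.001, -0.002,  0.002, -0.   ,  0.001,  0.002]), 'joint_efforts': array([  0.   , -43.124, -24.422,   0.072,   0.056,  -0.   ]), 'tool_pos': array([ 0.159, -0.5  ,  0.226]), 'tool_rot': array([-3.14 , -0.   ,  0.308]), 'contact_force': array([ 0.023, -0.077,  0.104]), 'torque': array([ 0.096, -0.057,  0.009]), 'opening': 0.09182507443153386}
scene [1.353 0.126 0.773]
top [ 0.421 -0.005  1.566]Traceback (most recent call last):
  File "a.py", line 12, in <module>
    print(l,n,np.array(k["at"]),round(k["conf"],2),atz(ray(C[n],k["at"]),0))
                                                   ~~~^^^^^^^^^^^^^^^^^^^^^
  File "h.py", line 15, in atz
    def atz(r,z): e,d=r; return e+d*(z-e[2])/d[2]
                                             ~^^^
IndexError: invalid index to scalar variable.
```

```bash
sed -i 's/Rm=np.array(c\["rotation"\])/Rm=np.array(c["rotation"]);Rm=R.from_euler("xyz",Rm).as_matrix() if Rm.ndim==1 else Rm/' h.py; python3 a.py; python3 -c "
from h import *
c=read_camera('wrist');print({k:v for k,v in c.items() if k!='img'})"
```

```text
{'time': 0.25, 'qpos': array([-1.409,  0.342,  1.525, -0.   ,  1.275, -0.146]), 'qvel': array([-0.001, -0.002, -0.003, -0.   , -0.   ,  0.001]), 'joint_efforts': array([  0.   , -43.085, -24.408,   0.072,   0.053,  -0.   ]), 'tool_pos': array([ 0.159, -0.5  ,  0.226]), 'tool_rot': array([-3.141, -0.   ,  0.308]), 'contact_force': array([-1.084, -0.374, -0.383]), 'torque': array([ 0.001, -0.034, -0.051]), 'opening': 0.09157578703554706}
scene [1.353 0.126 0.773]
top [ 0.421 -0.005  1.566]
chiller top [306.  354.1] 0.24 [ 0.37  -0.062  0.   ]
chiller top [202.7 328.9] 0.17 [ 0.645 -0.003  0.   ]
filler scene [255.8 317.6] 0.57 [ 0.417 -0.032  0.   ]
filler scene [347.4 514. ] 0.26 [0.668 0.409 0.   ]
filler top [220.7 332.8] 0.78 [ 0.597 -0.012  0.   ]
   tri [ 0.581 -0.008  0.135] [np.float64(0.0035371944699095306), np.float64(0.0035371944699095293)]
cover_hinge scene [237.3 309.4] 0.57 [ 0.341 -0.065  0.   ]
cover_hinge top [204.6 331.4] 0.65 [ 0.64  -0.009  0.   ]
   tri [ 0.611 -0.011  0.206] [np.float64(0.0025867476846027676), np.float64(0.0025867476846027962)]
tab scene [230.4 33
[... 2235 characters left out ...]
ss_head scene [275.7 467.7] 0.16 [0.454 0.338 0.   ]
boss_head top [168.9 431.7] 0.8 [ 0.728 -0.279  0.   ]
   tri [ 0.728 -0.28  -0.002] [np.float64(0.0005771387016314222), np.float64(0.0005771387016313285)]
0.0188
{'fx': 377.653727508912, 'fy': 377.653727508912, 'cx': 315.6614904260847, 'cy': 240.79953917195357, 'k1': -0.036751826328677545, 'T_tool_cam': array([[ 5.08877866e-04, -9.63611914e-01, -2.67304734e-01,
         7.25756831e-02],
       [ 9.99999451e-01,  7.35136212e-04, -7.46370713e-04,
        -3.72373600e-05],
       [ 9.15717100e-04, -2.67304207e-01,  9.63611759e-01,
        -1.58708860e-01],
       [ 0.00000000e+00,  0.00000000e+00,  0.00000000e+00,
         1.00000000e+00]])}
```

View pics/scene0.png

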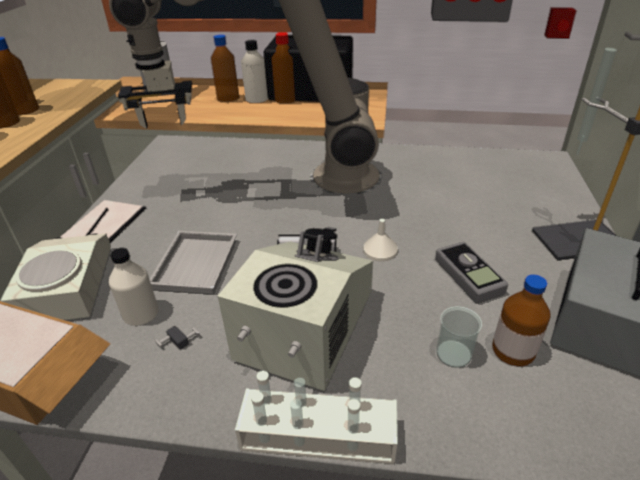

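View pics/top0.png

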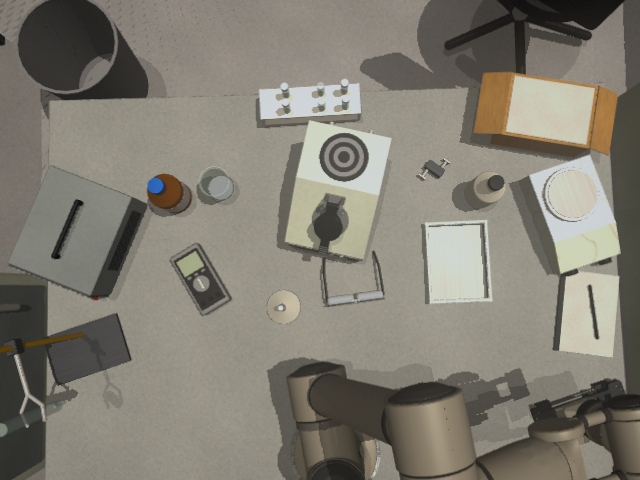

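```bash
cat > fit.py <<'E'
from h import *
import json
from scipy.optimize import least_squares
np.set_printoptions(precision=4,suppress=True)
c30,s30=np.cos(np.pi/6),.5
xf=np.array([c30,0,s30]);zf=np.array([-s30,0,c30]);F=np.array([-.085,0,.1+.075*np.tan(np.pi/6)])
def fp(x,z,y=0): return F+x*xf+z*zf+np.array([0,y,0])
M={"filler":fp(0,0),"cover_hinge":fp(.056,.045),"tab":fp(-.056,.045),"cap_center":fp(0,.023)}
def w(p,b): c,s=np.cos(b[2]),np.sin(b[2]); return np.array([b[0]+c*p[0]-s*p[1],b[1]+s*p[0]+c*p[1],p[2]])
def fit(obs,b0=(.66,-.03,-.2)):  # obs: (model point, (e,d))
    def f(b):
        o=[]
        for p,(e,d) in obs:
            v=w(p,b)-e; o+=list((v-d*(v@d))/(v@d)*1000)
        return o
    r=least_squares(f,b0,loss="soft_l1",f_scale=2); return r.x,np.array(f(r.x)).reshape(-1,3)
def look(cams,labels=("filler","cover_hinge","tab"),show=True):
    obs=[];nm=[]
    for n in cams:
        s=observe();c=read_camera(n);pose=(s["tool_pos"],s["tool_rot"])
        cv2.imwrite(f"pics/{n}_{s['time']:.2f}.png",c["img"])
        for l in labels:
            q=place_of(n,l)
            if q and q[0]["conf"]>.4: obs.append((M[l],ray(c,q[0]["at"],pose)));nm.append((n,l,q[0]["conf"],q[0]["at"]))
    return obs,nm
if __name__=="__main__":
    import sys
    cams=sys.argv[1:]
    obs,nm=look(cams); b,r=fit(obs); print("chiller",b)
    for a,e in zip(nm,r): print(a,np.linalg.norm(e))
    for k in M: print(k,w(M[k],b))
E
python3 fit.py scene top
```

```text
chiller [ 0.6653 -0.033  -0.3403]
('scene', 'filler', 0.56, [253.0, 317.5]) 2.5519185631293277
('scene', 'cover_hinge', 0.88, [235.7, 309.1]) 1.9577691009960463
('scene', 'tab', 0.87, [232.5, 334.2]) 4.748408383610085
('top', 'filler', 0.81, [217.8, 331.3]) 2.881140122378887
('top', 'cover_hinge', 0.74, [204.8, 331.7]) 2.7487093837758283
('top', 'tab', 0.97, [248.8, 326.3]) 10.073969877712749
filler [ 0.5851 -0.0047  0.1433]
cover_hinge [ 0.6096 -0.0133  0.2103]
tab [0.5182 0.019  0.1543]
cap_center [ 0.5743 -0.0008  0.1632]
```

```bash
python3 -m inch '[[[0,0,-50,-0.18],[0,0,-60,-0.18],[0,0,0,-0.18],[0,0,0,-0.18],[0,0,0,-0.18],[0,0,0,-0.18],[0,0,0,-0.18],[0,0,0,-0.18],[0,0,0,-0.18],[0,0,0,-0.18]]]'
```

```text
time: 3.35
tool_pos: [0.1591, -0.5003, 0.3367]
tool_rot: [-3.142, 0.0, 2.114]
contact_force: [-0.1, -0.6, -0.6]
opening: 0.0916
```

```bash
python3 -m inch '[[[0,0,0,-0.158],[0,0,0,-0.158],[0,0,0,-0.158],[0,0,0,-0.158],[0,0,0,-0.158]]]'; python3 -m inch '[[[-18,58,0,0],[-18,58,0,0],[-18,58,0,0],[-18,58,0,0],[-18,58,0,0],[-18,58,0,0],[-18,58,0,0],[-18,58,0,0],[-18,58,0,0],[-18,58,0,0]]]'; python3 -m inch '[[[0,0,0,0]]]';python3 fit.py wrist scene top; ls pics
```

```text
time: 3.98
tool_pos: [0.1591, -0.5003, 0.3367]
tool_rot: [3.142, 0.0, 2.903]
contact_force: [-0.1, -0.5, -0.2]
opening: 0.0916
time: 5.22
tool_pos: [0.4745, 0.021, 0.3369]
tool_rot: [-3.141, 0.001, 2.898]
contact_force: [0.8, -0.9, -0.2]
opening: 0.0917
time: 5.35
tool_pos: [0.4748, 0.0225, 0.3361]
tool_rot: [3.141, -0.001, 2.904]
contact_force: [-0.5, -1.0, 0.8]
opening: 0.0916
chiller [ 0.669  -0.022  -0.2289]
('wrist', 'filler', 0.89, [323.9, 315.8]) 1.861814424147461
('wrist', 'cover_hinge', 0.88, [386.1, 317.7]) 2.0025515036141988
('wrist', 'tab', 0.75, [261.4, 315.8]) 0.46653537403711304
('scene', 'cover_hinge', 0.7, [236.2, 309.5]) 5.378091395651369
('scene', 'tab', 0.81, [232.1, 335.2]) 11.92301986669439
('top', 'filler', 0.81, [220.2, 332.0]) 5.610780593217761
('top', 'cover_hinge', 0.67, [203.7, 329.3]) 3.41147623609003
filler [ 0.5862 -0.0028  0.1433]
cover_hinge [ 0.6115 -0.0087  0.2103]
tab [0.5171 0.0134 0.1543]
cap_center [ 0.575  -0.0001  0.1632]
scene0.png
scene_1.70.png
scene_5.55.png
top0.png
top_1.90.png
top_5.75.png
wrist_5.35.png
```

View pics/wrist_5.35.png

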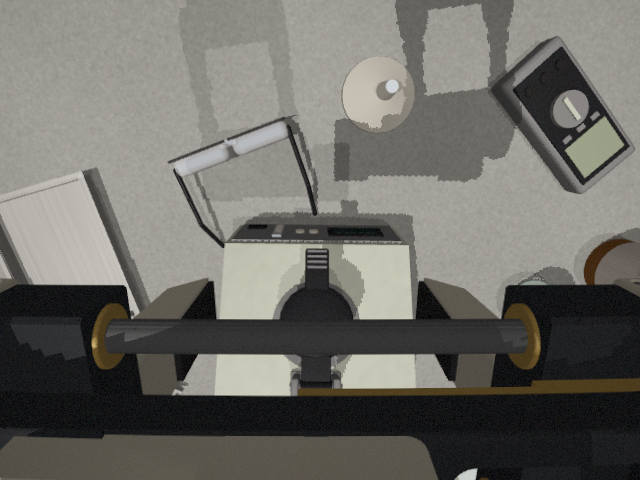

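```bash
cat > f2.py <<'E'
from fit import *
s=observe();c=read_camera("wrist");pose=(s["tool_pos"],s["tool_rot"])
obs,nm=look(["wrist"])
g=cv2.cvtColor(c["img"],6)
# side edges of shoulder: strong step near given columns
pts=[]
for row in range(255,282,3):
    for lo,hi,sg in((205,240,1),(395,425,-1)):
        d=np.diff(g[row-1:row+2,lo:hi].astype(float).mean(0))*sg; pts.append((row,lo+np.argmax(d)+.5,sg))
print(pts)
b,r=fit(obs); print(b,np.linalg.norm(r,axis=1))
cor=[(np.array([-.16,.1,.1]),ray(c,(242,404),pose)),(np.array([-.16,-.1,.1]),ray(c,(242,224),pose))]
b,r=fit(obs+cor); print(b,np.linalg.norm(r,axis=1))
for k in M: print(k,w(M[k],b))
E
python3 f2.py
```

```text
[(255, np.float64(227.5), 1), (255, np.float64(413.5), -1), (258, np.float64(227.5), 1), (258, np.float64(413.5), -1), (261, np.float64(227.5), 1), (261, np.float64(413.5), -1), (264, np.float64(227.5), 1), (264, np.float64(413.5), -1), (267, np.float64(226.5), 1), (267, np.float64(413.5), -1), (270, np.float64(226.5), 1), (270, np.float64(414.5), -1), (273, np.float64(226.5), 1), (273, np.float64(414.5), -1), (276, np.float64(226.5), 1), (276, np.float64(414.5), -1), (279, np.float64(208.5), 1), (279, np.float64(414.5), -1)]
[ 0.6681 -0.0217 -0.2174] [3.7706 2.3304 3.2095]
[ 0.6679 -0.0233 -0.2253] [ 6.1557  3.0608  2.8993 16.1084  6.1696]
filler [ 0.585  -0.0044  0.1433]
cover_hinge [ 0.6104 -0.0102  0.2103]
tab [0.5158 0.0115 0.1543]
cap_center [ 0.5738 -0.0018  0.1632]
```

```bash
python3 -m inch '[[[-21,0,40,-0.012],[-21,0,50,0],[0,0,50,0],[0,0,56,0],[0,0,0,0]]]' -0.3; python3 f2.py
```

```text
time: 6.82
tool_pos: [0.5119, 0.0095, 0.1375]
tool_rot: [-3.141, -0.009, 2.91]
contact_force: [0.6, -0.1, 0.6]
opening: 0.0593
[(255, np.float64(238.5), 1), (255, np.float64(423.5), -1), (258, np.float64(238.5), 1), (258, np.float64(396.5), -1), (261, np.float64(216.5), 1), (261, np.float64(412.5), -1), (264, np.float64(226.5), 1), (264, np.float64(404.5), -1), (267, np.float64(207.5), 1), (267, np.float64(397.5), -1), (270, np.float64(207.5), 1), (270, np.float64(406.5), -1), (273, np.float64(230.5), 1), (273, np.float64(402.5), -1), (276, np.float64(222.5), 1), (276, np.float64(403.5), -1), (279, np.float64(212.5), 1), (279, np.float64(418.5), -1)]
[ 0.6694 -0.0184 -0.2056] [0.]
[ 0.6669 -0.024  -0.2427] [  6.9253 248.3114 205.3418]
filler [ 0.5843 -0.0035  0.1433]
cover_hinge [ 0.6096 -0.0098  0.2103]
tab [0.5154 0.0135 0.1543]
cap_center [ 0.5732 -0.0008  0.1632]
```

```bash
python3 -m inch '[[[-3,2,-2,0],[0,0,0,0],[0,0,0,0],[0,0,0,0],[0,0,0,0],[0,0,0,0]]]' 1 12; python3 - <<'E'
from h import *
c=read_camera("wrist");cv2.imwrite("pics/grip1.png",c["img"]); print(observe()["opening"],observe()["tool_pos"])
E
```

```text
time: 7.82
tool_pos: [0.5183, 0.0125, 0.1427]
tool_rot: [3.138, 0.0, 2.909]
contact_force: [2.0, 9.5, -0.2]
opening: 0.0217
0.021751978679266003 [0.51831674 0.01255357 0.14268974]
```

View pics/grip1.png

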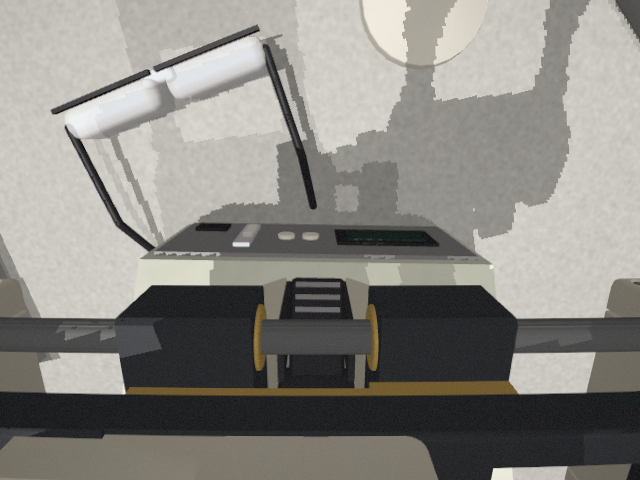

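```bash
python3 -m inch '[[[7.5,1,-15.7,0],[5,0,-16.7,0],[2.2,0,-17.3,0],[-0.4,0,-17.4,0]]]' 1 12; python3 -m inch '[[[-3.2,0,-17.1,0],[-5.8,0,-16.4,0],[-8.3,0,-15.4,0],[-10.6,0,-13.8,0]]]';  python3 -m inch '[[[0,0,0,0]]]'; python3 fit.py scene
```

```text
time: 8.38
tool_pos: [0.506, 0.0158, 0.2107]
tool_rot: [3.139, 0.004, 2.91]
contact_force: [10.2, 5.5, -2.5]
opening: 0.0213
time: 8.88
tool_pos: [0.5324, 0.0091, 0.2723]
tool_rot: [3.14, 0.001, 2.91]
contact_force: [7.5, 3.7, -8.3]
opening: 0.0218
time: 9.0
tool_pos: [0.5329, 0.009, 0.2729]
tool_rot: [3.139, 0.002, 2.91]
contact_force: [4.2, 3.7, -2.4]
opening: 0.0221
chiller [ 0.6669 -0.024  -0.1969]
('scene', 'filler', 0.88, [258.0, 318.4]) 10.61645392780896
('scene', 'cover_hinge', 0.69, [234.8, 309.3]) 2.17360926189446
('scene', 'tab', 0.78, [183.0, 328.8]) 98.30526257305836
filler [ 0.5836 -0.0074  0.1433]
cover_hinge [ 0.6091 -0.0125  0.2103]
tab [0.5139 0.0065 0.1543]
cap_center [ 0.5723 -0.0051  0.1632]
```

```bash
python3 -m inch '[[[-14,0.5,-12,0],[-14.4,0,-9.8,0],[-15.7,0,-7.5,0],[-16.7,0,-5,0]]]'; python3 -m inch '[[[-17.3,0,-2.2,0],[-17.4,0,0.4,0],[0,0,0,0]]]'
```

```text
time: 9.7
tool_pos: [0.5903, -0.0054, 0.3056]
tool_rot: [-3.141, -0.004, 2.91]
contact_force: [-0.4, -0.8, -8.4]
opening: 0.0216
time: 10.07
tool_pos: [0.6239, -0.0138, 0.3071]
tool_rot: [-3.14, -0.004, 2.909]
contact_force: [-3.5, -2.6, -1.6]
opening: 0.0218
```

```bash
python3 -m inch '[[[-3,0,0.5,0],[0,0,0,0]]]'; python3 -m inch '[[[-3,0,0.5,0],[0,0,0,0]]]'
```

```text
time: 10.32
tool_pos: [0.6244, -0.0138, 0.307]
tool_rot: [-3.14, -0.009, 2.91]
contact_force: [-12.6, -1.1, 0.0]
opening: 0.0219
time: 10.58
tool_pos: [0.6263, -0.0143, 0.3068]
tool_rot: [-3.14, -0.011, 2.91]
contact_force: [-16.5, 0.9, 2.9]
opening: 0.0217
```

```bash
python3 -m inch '[[[4,0,0,0],[0,0,0,0],[0,0,0,0]]]' -0.1; python3 -m inch '[[[0,0,-40,0],[30,0,-30,0],[60,0,0,0],[60,0,0,0],[0,0,0,0]]]' -0.1;  python3 - <<'E'
from h import *
from fit import *
obs=[]
H=fp(.056,.045); a=2.2
def tabm(a): return H+.112*(-np.cos(a)*xf+np.sin(a)*zf)
S=[]
for n in("scene","top","wrist"):
    s=observe();c=read_camera(n);cv2.imwrite(f"pics/open_{n}.png",c["img"])
    for l in("tab","cover_hinge","cap_center","filler"):
        q=place_of(n,l)
        if q: print(n,l,q[0]["conf"],q[0]["at"]); S.append((n,l,q[0]["conf"],ray(c,q[0]["at"],(s["tool_pos"],s["tool_rot"]))))
S=[x for x in S if x[2]>.5]
def f(b):
    o=[]
    for n,l,_,(e,d) in S:
        v=w(tabm(b[3]) if l=="tab" else M[l],b)-e;o+=list((v-d*(v@d))/(v@d)*1000)
    return o
r=least_squares(f,[.667,-.022,-.225,2.1],loss="soft_l1",f_scale=2);print(r.x)
for x,e in zip(S,np.array(f(r.x)).reshape(-1,3)): print(x[:2],np.linalg.norm(e))
for k in M: print(k,w(M[k],r.x))
i=cv2.imread("pics/open_scene.png")[130:330,200:440];cv2.imwrite("pics/open_crop.png",cv2.resize(i,None,fx=3,fy=3))
E
```

```text
time: 10.95
tool_pos: [0.6267, -0.0136, 0.3078]
tool_rot: [3.142, 0.001, 2.91]
contact_force: [1.0, -0.6, -0.4]
opening: 0.0469
time: 11.58
tool_pos: [0.477, 0.0219, 0.3785]
tool_rot: [3.141, 0.0, 2.911]
contact_force: [0.1, 0.1, 0.3]
opening: 0.0503
scene tab 0.91 [192.3, 308.6]
scene cover_hinge 0.84 [238.8, 309.7]
scene cap_center 0.62 [243.2, 318.3]
scene filler 0.63 [253.6, 317.8]
top tab 0.54 [195.2, 335.5]
top cover_hinge 0.75 [207.2, 328.9]
top cap_center 0.63 [223.9, 326.2]
top filler 0.97 [218.0, 331.7]
wrist cover_hinge 0.68 [354.1, 319.3]
wrist cap_center 0.92 [297.3, 317.2]
wrist filler 0.41 [91.4, 373.3]
[ 0.6689 -0.0173 -0.1871  2.224 ]
('scene', 'tab') 2.9483913129245476
('scene', 'cover_hinge') 9.812226772679939
('scene', 'cap_center') 3.6805079608144955
('scene', 'filler') 2.1098260185357147
('top', 'tab') 10.744729316182461
('top', 'cover_hinge') 5.2059249173764615
('top', 'cap_center') 3.5421663013346936
('top', 'filler') 5.314703251633992
('wrist', 'cover_hinge') 2.769562070724789
('wrist', 'cap_center') 2.2632442825089782
filler [ 0.5854 -0.0015  0.1433]
cover_hinge [ 0.6109 -0.0063  0.2103]
tab [0.5156 0.0117 0.1543]
cap_center [0.5741 0.0006 0.1632]
```

View pics/open_wrist.png

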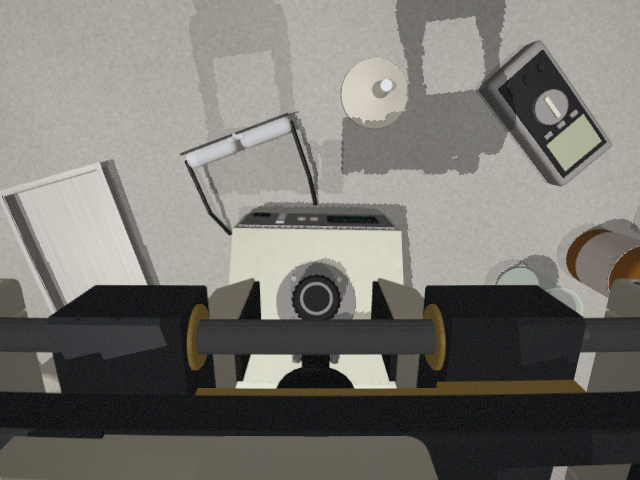

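```bash
python3 -m inch '[[[-30,1,40,0.07],[-31,0.6,40,0.07],[-30.5,0,30,0.07],[0,0,40,0],[0,0,30,0],[0,0,0,0]]]' -0.45; python3 - <<'E'
from h import *
c=read_camera("wrist");s=observe();cv2.imwrite("pics/pre.png",c["img"][200:480]);print(s["tool_pos"],s["tool_rot"],s["contact_force"])
q=place_of("wrist","cap_center")
for k in q: print(k,atz(ray(c,k["at"],(s["tool_pos"],s["tool_rot"])),.1632))
E
```

```text
time: 13.08
tool_pos: [0.5668, -0.0047, 0.1954]
tool_rot: [-3.14, -0.005, 2.7]
contact_force: [-0.5, -0.4, 1.1]
opening: 0.0668
[ 0.56790734 -0.00480182  0.19748794] [-3.14113175e+00 -1.22554649e-03  2.69982643e+00] [0.19089936 0.72009605 0.14436338]
{'at': [280.9, 326.8], 'conf': 0.9} [ 0.57505392 -0.00071415  0.1632    ]
```

View pics/pre.png

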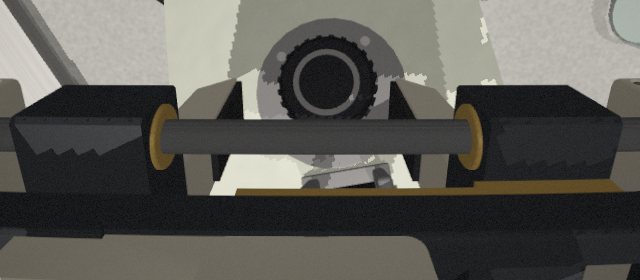

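```bash
python3 -m inch '[[[4.3,6.7,10,0],[0,0,29.5,0],[0,0,0,0]]]'; python3 -m inch '[[[0,0,0,0],[0,0,0,0],[0,0,0,0]]]' 1 25
```

```text
time: 13.55
tool_pos: [0.5659, 0.0037, 0.1569]
tool_rot: [-3.141, -0.003, 2.7]
contact_force: [0.7, -0.3, 1.5]
opening: 0.0669
time: 13.92
tool_pos: [0.5677, 0.003, 0.1595]
tool_rot: [3.141, 0.002, 2.7]
contact_force: [-0.4, -0.0, 5.7]
opening: 0.0521
```

```bash
python3 -m inch '[[[0,-1.3,0,-0.14],[0,-1.3,0,-0.14],[0,-1.3,0,-0.14],[0,0,0,0]]]'; python3 - <<'E'
from h import *
s=observe();print(s["contact_force"],s["torque"],s["tool_pos"],s["opening"])
c=read_camera("wrist");cv2.imwrite("pics/t1.png",c["img"])
E
```

```text
time: 14.42
tool_pos: [0.5662, -0.0022, 0.1602]
tool_rot: [-3.139, 0.002, 3.121]
contact_force: [-4.6, -4.9, 10.2]
opening: 0.0522
[-4.56452497 -4.90830244 10.24303843] [-0.98416538  0.56684919 -0.16173228] [ 0.56620693 -0.00221763  0.16023922] 0.05218453661404378
```

```bash
for i in 1; do python3 -m inch '[[[0,0,0,0],[0,0,0,0],[0,1.3,0,0.14],[0,1.3,0,0.14],[0,1.3,0,0.14]]]' -0.3; python3 -m inch '[[[0,0,0,0],[0,0,0,0],[0,0,0,0]]]' 1 25; python3 -m inch '[[[0,-1.3,0,-0.14],[0,-1.3,0,-0.14],[0,-1.3,0,-0.14],[0,0,0,0]]]'; done; python3 - <<'E'
from h import *
c=read_camera("wrist");cv2.imwrite("pics/t2.png",c["img"])
a=cv2.imread("pics/t1.png")[180:330,200:440];b=c["img"][180:330,200:440]
cv2.imwrite("pics/t12.png",cv2.resize(np.vstack([a,b]),None,fx=2,fy=2))
E
```

```text
time: 15.1
tool_pos: [0.5664, 0.0035, 0.1578]
tool_rot: [3.142, -0.001, 2.695]
contact_force: [0.3, 0.2, 0.5]
opening: 0.0595
time: 15.48
tool_pos: [0.5662, 0.0032, 0.1579]
tool_rot: [-3.141, -0.001, 2.701]
contact_force: [-1.6, -0.5, 0.4]
opening: 0.0522
time: 15.98
tool_pos: [0.5653, -0.0022, 0.1592]
tool_rot: [-3.139, 0.001, 3.122]
contact_force: [-4.6, -5.2, 7.3]
opening: 0.0517
```

View pics/t12.png

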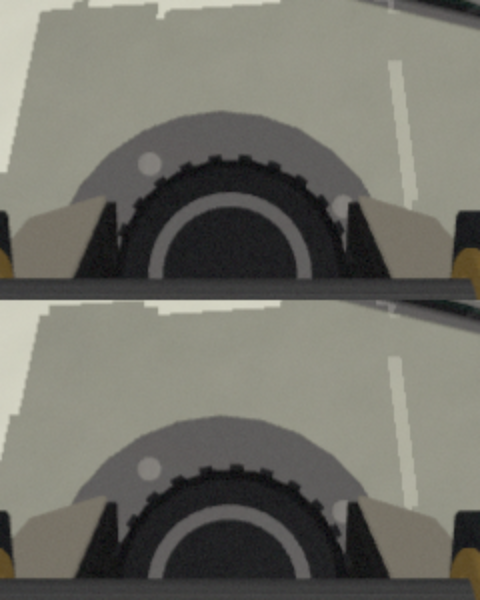

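```bash
for i in 1 2 3; do python3 -m inch '[[[0,0,0,0],[0,0,0,0],[0,1.3,0,0.14],[0,1.3,0,0.14],[0,1.3,0,0.14]]]' -0.3; python3 -m inch '[[[0,0,0,0],[0,0,0,0],[0,0,0,0]]]' 1 25; python3 -m inch '[[[0,-1.3,0,-0.14],[0,-1.3,0,-0.14],[0,-1.3,0,-0.14],[0,0,0,0]]]'; done; python3 -c "
from h import *
s=observe();print(s['torque'],s['contact_force'])"
```

```text
time: 16.65
tool_pos: [0.5661, 0.0037, 0.1579]
tool_rot: [3.141, -0.0, 2.696]
contact_force: [0.4, -0.2, 0.4]
opening: 0.0598
time: 17.02
tool_pos: [0.5659, 0.0034, 0.158]
tool_rot: [3.142, -0.0, 2.701]
contact_force: [0.1, -0.1, 0.4]
opening: 0.0521
time: 17.52
tool_pos: [0.5653, -0.0017, 0.1593]
tool_rot: [-3.139, 0.002, 3.122]
contact_force: [-1.5, -4.7, 5.7]
opening: 0.052
time: 18.15
tool_pos: [0.5654, 0.0038, 0.1578]
tool_rot: [3.141, -0.001, 2.696]
contact_force: [0.2, -0.7, 0.1]
opening: 0.0595
time: 18.52
tool_pos: [0.5654, 0.0035, 0.158]
tool_rot: [-3.142, -0.0, 2.701]
contact_force: [0.3, 0.3, -0.0]
opening: 0.052
time: 19.02
tool_pos: [0.5628, -0.0025, 0.1596]
tool_rot: [-3.138, -0.002, 3.122]
contact_force: [-10.0, -8.3, 12.6]
opening: 0.0519
time: 19.65
tool_pos: [0.5651, 0.0039, 0.1578]
tool_rot: [3.141, -0.0, 2.696]
contact_force: [0.4, -0.2, 0.2]
opening: 0.0597
time: 20.02
tool_pos: [0.5643, 0.003, 0.158]
tool_rot: [-3.14, -0.001, 2.702]
contact_force: [-3.4, -4.9, 1.9]
opening: 0.0527
time: 20.52
tool_pos: [0.5627, -0.0034, 0.1593]
tool_rot: [-3.136, -0.002, 3.123]
contact_force: [-9.2, -14.1, 11.2]
opening: 0.0525
[-2.44574216  1.43525943 -0.27052807] [ -9.22033109 -14.1168638   11.16237318]
```

```bash
python3 -m inch '[[[0,0,0,0],[0,0,0,0],[0,1.3,0,0.14],[-1.5,0.7,0,0.07],[0,0,0,0]]]' -0.3; python3 -m inch '[[[0,0,0,0],[0,0,0,0],[0,0,0,0]]]' 1 20; python3 -m inch '[[[2,0,-3.5,0],[2,0,-3.5,0]]]'; python3 -m inch '[[[2,0,-3.5,0],[2,0,-3.5,0]]]'
```

```text
time: 21.15
tool_pos: [0.5656, 0.002, 0.1579]
tool_rot: [3.141, 0.0, 2.912]
contact_force: [-0.2, -1.9, 0.8]
opening: 0.0596
time: 21.52
tool_pos: [0.5647, 0.0003, 0.1581]
tool_rot: [-3.139, -0.001, 2.911]
contact_force: [-4.0, -6.9, 3.4]
opening: 0.0522
time: 21.78
tool_pos: [0.5614, 0.0012, 0.1643]
tool_rot: [-3.139, -0.0, 2.911]
contact_force: [0.6, -8.3, -5.8]
opening: 0.0521
time: 22.02
tool_pos: [0.5577, 0.0022, 0.1714]
tool_rot: [-3.14, 0.0, 2.911]
contact_force: [1.1, -5.8, -4.7]
opening: 0.0523
```

```bash
python3 -m inch '[[[2.5,-1,-4.3,0],[2.5,0,-4.3,0],[2.5,0,-4.3,0],[2.5,0,-4.3,0]]]';python3 -m inch '[[[5,0,-8.7,0],[5,0,-8.7,0],[5,0,-10,0],[5,0,-10,0],[0,0,0,0]]]'; python3 - <<'E'
from h import *
c=read_camera("wrist");cv2.imwrite("pics/lift.png",c["img"][150:]);s=observe();print(s["contact_force"])
print(place_of("wrist","cap_center"))
E
```

```text
time: 22.52
tool_pos: [0.5475, 0.0052, 0.1897]
tool_rot: [3.141, 0.0, 2.91]
contact_force: [0.4, 0.8, -0.4]
opening: 0.0524
time: 23.15
tool_pos: [0.5284, 0.0094, 0.2279]
tool_rot: [3.141, 0.002, 2.91]
contact_force: [0.5, -0.0, -0.5]
opening: 0.0523
[-0.44029487  0.09964391 -0.531085  ]
[{'at': [321.2, 314.6], 'conf': 0.69}]
```

View pics/lift.png

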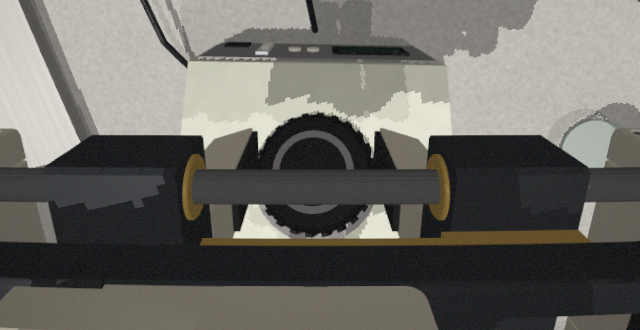

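```bash
python3 -m inch '[[[0,0,-30,0],[-3.6,-48.9,0,0],[-3.6,-48.9,0,0],[-3.6,-48.9,0,0],[-3.6,-48.9,0,0],[-3.6,-48.9,0,0],[-3.6,-48.9,0,0],[-3.6,-48.9,0,0],[0,0,0,0]]]'; python3 - <<'E'
from h import *
c=read_camera("wrist");s=observe();cv2.imwrite("pics/overtray.png",c["img"]);print(s["opening"])
pose=(s["tool_pos"],s["tool_rot"])
for l in("tray","cap_center"):
  for k in place_of("wrist",l): print(l,k,atz(ray(c,k["at"],pose),0))
for n in("top","scene"):
  c=read_camera(n)
  for k in place_of(n,"tray")[:1]: print(n,k,atz(ray(c,k["at"]),0))
E
```

```text
time: 24.38
tool_pos: [0.473, -0.3327, 0.2554]
tool_rot: [-3.142, -0.001, 2.905]
contact_force: [-0.6, -0.1, -0.7]
opening: 0.0526
0.05231935749893054
tray {'at': [213.4, 316.7], 'conf': 0.57} [ 0.48475561 -0.33128094  0.        ]
tray {'at': [322.6, 316.1], 'conf': 0.22} [ 0.61546114 -0.36309183  0.        ]
cap_center {'at': [322.8, 316.4], 'conf': 0.86} [ 0.61580675 -0.36280027  0.        ]
cap_center {'at': [387.8, 400.2], 'conf': 0.55} [ 0.73116424 -0.27951957  0.        ]
top {'at': [262.7, 454.9], 'conf': 0.74} [ 0.47609144 -0.32998789  0.        ]
scene {'at': [264.1, 199.4], 'conf': 0.67} [ 0.48124978 -0.32406208  0.        ]
```

View pics/overtray.png

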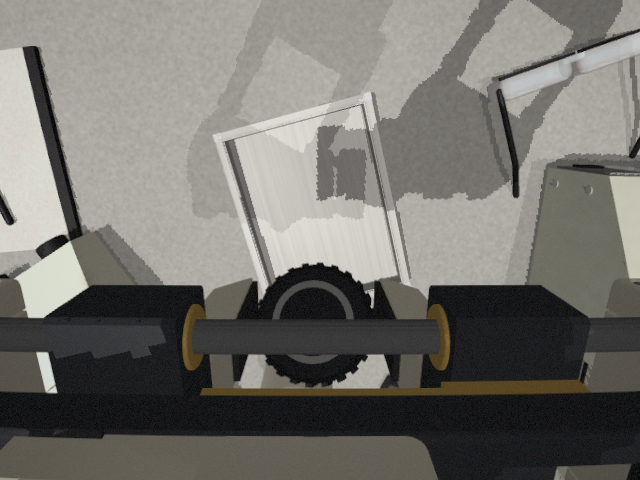

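```bash
python3 -m inch '[[[2,2,50,0],[2,0,50,0],[0,0,50,0],[0,0,40,0],[0,0,12,0],[0,0,0,0]]]' 1 10; python3 -m inch '[[[0,0,12,0],[0,0,8,0],[0,0,3,0],[0,0,0,0]]]'; python3 -m inch '[[[0,0,3,0],[0,0,0,0]]]'
```

```text
time: 25.48
tool_pos: [0.471, -0.3265, 0.0551]
tool_rot: [-3.142, 0.0, 2.91]
contact_force: [0.9, 0.0, -1.0]
opening: 0.053
time: 25.98
tool_pos: [0.4706, -0.3267, 0.0317]
tool_rot: [-3.142, -0.0, 2.91]
contact_force: [0.8, 0.4, -0.2]
opening: 0.053
time: 26.22
tool_pos: [0.4706, -0.3267, 0.0286]
tool_rot: [3.142, -0.0, 2.91]
contact_force: [-1.0, 0.4, -0.7]
opening: 0.053
```

```bash
python3 -m inch '[[[0,0,3,0],[0,0,0,0]]]';python3 -m inch '[[[0,0,2,0],[0,0,0,0]]]';python3 -m inch '[[[0,0,2,0],[0,0,0,0]]]'; python3 -m inch '[[[0,0,2,0],[0,0,0,0]]]';  python3 - <<'E'
from h import *
c=read_camera("wrist");cv2.imwrite("pics/set.png",c["img"][180:])
E
```

```text
time: 26.48
tool_pos: [0.4705, -0.3266, 0.0255]
tool_rot: [3.141, -0.0, 2.91]
contact_force: [0.2, 0.4, 0.7]
opening: 0.0528
time: 26.72
tool_pos: [0.4706, -0.3266, 0.0236]
tool_rot: [3.142, -0.0, 2.91]
contact_force: [-0.3, 0.4, -0.2]
opening: 0.0528
time: 26.98
tool_pos: [0.4711, -0.3269, 0.022]
tool_rot: [-3.141, 0.001, 2.91]
contact_force: [-0.3, -0.5, 1.9]
opening: 0.0534
time: 27.22
tool_pos: [0.4721, -0.3275, 0.0209]
tool_rot: [-3.14, 0.004, 2.91]
contact_force: [3.4, 0.7, 6.6]
opening: 0.0529
```

```bash
python3 -m inch '[[[-2,0,0,0],[-2,0,1.5,0],[-2,0,2,0],[0,0,0,0]]]' 1 4;python3 -m inch '[[[-2,0,2,0],[-2,0,2,0],[0,0,0,0]]]'; python3 -m inch '[[[-2,0,2,0],[0,0,0,0]]]';  python3 - <<'E'
from h import *
a=cv2.imread("pics/set.png")
c=read_camera("wrist");cv2.imwrite("pics/set2.png",np.vstack([a[30:230],c["img"][210:410]]))
E
```

```text
time: 27.78
tool_pos: [0.4762, -0.3277, 0.0156]
tool_rot: [3.141, -0.001, 2.91]
contact_force: [0.5, -0.8, 1.0]
opening: 0.0529
time: 28.15
tool_pos: [0.48, -0.3285, 0.0117]
tool_rot: [3.141, -0.001, 2.91]
contact_force: [0.3, 1.2, -1.0]
opening: 0.0525
time: 28.4
tool_pos: [0.4822, -0.3293, 0.0099]
tool_rot: [3.141, -0.001, 2.91]
contact_force: [-0.3, -0.2, 0.2]
opening: 0.0522
```

View pics/set2.png

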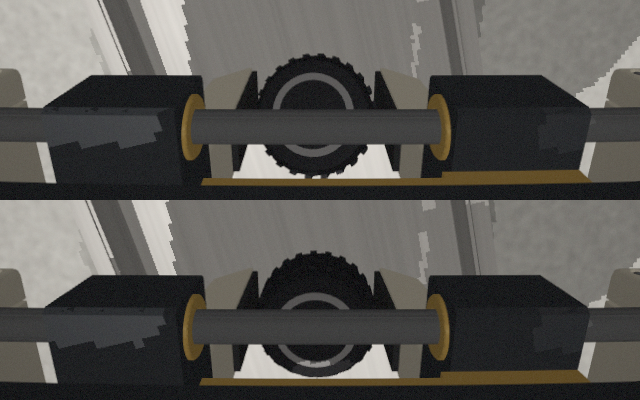

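```bash
python3 -m inch '[[[0,0,0,0],[0,0,0,0],[0,0,0,0]]]' -0.3;python3 -m inch '[[[0,0,-20,0],[0,0,-40,0],[10,0,-60,0],[10,0,-60,0],[0,0,-40,0],[0,0,0,0]]]'; python3 - <<'E'
from h import *
c=read_camera("wrist");s=observe();cv2.imwrite("pics/fin_w.png",c["img"][50:450])
pose=(s["tool_pos"],s["tool_rot"])
q=place_of("wrist","cap_center")
for k in q: print(k,atz(ray(c,k["at"],pose),.016))
c=read_camera("scene");i=c["img"][160:320,140:400]
cv2.imwrite("pics/fin_s.png",cv2.resize(i,None,fx=3,fy=3))
E
```

```text
time: 28.82
tool_pos: [0.4823, -0.3295, 0.0103]
tool_rot: [-3.141, 0.0, 2.91]
contact_force: [-0.7, -0.1, 0.0]
opening: 0.0597
time: 29.58
tool_pos: [0.464, -0.326, 0.2341]
tool_rot: [-3.138, 0.007, 2.91]
contact_force: [0.5, -0.4, -0.2]
opening: 0.0597
{'at': [234.0, 316.4], 'conf': 0.93} [ 0.48835187 -0.32999983  0.016     ]
```

View pics/fin_w.png

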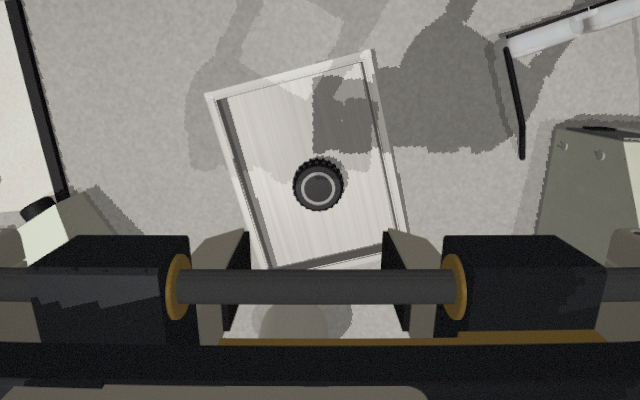

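View pics/fin_s.png

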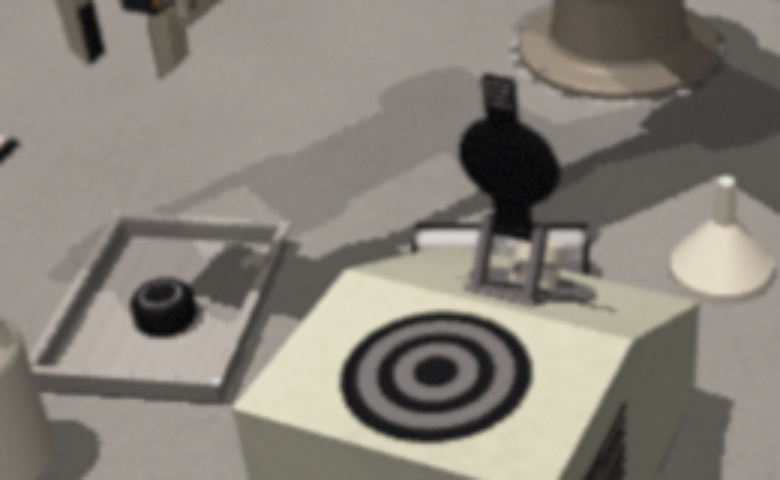

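The wrist view shows the cap lying flat, top up, mid-tray (about row 187, col 318). The scene crop shows the cover standing upright, the neck uncovered, and the funnel and goggles where they were. The gripper is clear, so I'm handing in.

```bash
python3 -c "
from cell import *
print(hand_in())"
```

```text
the job is handed in; nothing more can be done
None
```

The job is handed in at about 29.7 s of the 61 s allowed; no verdict was reported. I swung the cover up by its tab to its stop, unscrewed the cap in five short turns of about 24° of wrist each, and lifted it off along the neck. I then set it in the tray, letting it tip flat against the floor before releasing it.

**Last checks that passed:**
- **Cap:** the wrist picture puts it near (0.488, -0.330) m, close to the tray's centre, and it lies flat with its top up.
- **Cover:** the scene picture shows it standing open. The push at the stop reached 16.5 N, and a camera fit after release gave about 2.2 rad.
- **Robot and bystanders:** the arm is clear and touching nothing. The funnel and goggles look unmoved. The other things on the bench I did not measure again after the start.
- **Forces:** the highest contact force I saw was about 20 N, near the end of the unscrewing.

**Checks that disagreed:** fits of the chiller's heading spread from -0.19 to -0.34 rad, with camera residuals of up to 12 mrad. I worked with about -0.23 rad, which agreed with where the tab was held when shut and when open.

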